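# Slide the connector housing home against a hidden stop on the test track

### The job

Clear the wooden offcut out of the guide track into the cardboard bin, then push the light grey connector housing along the track into the hood, gently, until it rests fully home against the stop hidden inside: how deep the stop is set differs each time and has to be felt. Then press the button on the switch box fully down and let it go, leaving the housing home and the other things on the bench where they are.

Things in the scene. Friction and masses are not known exactly. Their poses are not given: they have to be found in the camera images.
- track: Fixed guide track: steel plate 460 x 108 mm, 6 mm thick, on the bench. Origin: centre of its underside; +x runs along the channel towards the hood, z up. Along both long edges an aluminium rail 12 mm wide, its top 16 mm above the bench; the channel between them is 84 mm wide. The far end, x = +80 to +230 mm, is under a grey sheet hood
- hood_mouth (a point): Middle of the hood's open mouth, on the track's plate (6 mm above the bench, 80 mm from the track's origin). The hood is 150 mm long, 108 mm wide, 64 mm high outside and 60 mm inside above the bench. Inside, unseen, a rubber-faced solid stop faces the mouth, 30 to 95 mm deep; the homed housing still shows a little at the mouth. Press on the stop with less than 40 N
- housing: Connector housing, light grey cast metal box with a black seal line, 110 (x) x 80 (y) x 46 mm high, 0.35 to 0.7 kg, standing on the plate between the rails (2 mm play each side) near the track's open end. Origin: centre of its underside; +x points to the hood. Sliding takes about 1.5 to 5 N. Its flat rear face is at x = -55 mm
- offcut: Offcut of pale wood, 80 (x) x 36 (y) x 44 mm high, 60 g, lying on the plate between the housing and the hood. Origin: centre of its underside
- bin: Open cardboard bin, fixed, 170 x 170 mm outside, 90 mm high, walls 4 mm. Origin: centre of its underside
- console: Fixed grey switch box 90 x 90 x 40 mm with one round push button on top. Origin: centre of its underside
- start_top (a point): Centre of the top face of the push button (diameter 36 mm) on the switch box, 62 mm above the bench; pressed straight down
- start (a joint): Travel of the push button: 0 up, 0.006 m fully down (about 5 N); it springs back
- jar: Bystander: white jar, 56 mm diameter, 85 mm high; origin under its centre
- cartridge: Bystander: black print cartridge 120 x 50 x 99 mm; origin under its centre
- connector: Bystander: small connector, metal with black insert, 90 x 45 x 46 mm; origin under its centre
- tape: Bystander: roll of yellow tape lying flat, 100 mm diameter, 30 mm high; origin under its centre
- mouse: Bystander: black computer mouse 100 x 58 x 33 mm; origin under its centre
- wrench: Bystander: wrench 170 mm long, lying flat; origin near its middle
- block: Bystander: dark steel block 90 x 60 x 50 mm; origin under its centre

How it is judged:
By the outcome, as a careful person would: the job done as asked, in the order asked, and still so for the second after the job is handed in, with the robot touching nothing.
It also fails if it takes over 72 s, if anything falls off the work surface, if the arm or the gripper's body presses on something with over 40 N, if the wrist force passes 120 N, or if a joint passes its speed limit or range.

### The arm

A 6-joint arm with a two-finger parallel gripper is mounted at the origin on the work surface. World frame = base frame: x ahead of the robot, y to its left, z up, the work surface at z = 0. Lengths are in m, angles in degrees, forces in N, time in s.
With the tool pointing down it reaches from about 0.3 to 0.75 m from the base axis. Payload 8.5 kg.
Tool frame: the origin (TCP) lies midway between the tips of the shut fingers; the grasp point (between the pads) lies 19 mm behind it; z points along the fingers, y is the line along which they close (so a half turn about z gives the same grasp; the last joint's range is limited). The gripper opens to 85 mm and grips with 20 to 120 N. Pads are 22 mm wide; open, the fingers measure 114 mm over their backs; the gripper's body (76 mm by 85 mm) begins 54 mm behind the grasp point. The pads swing forward as they close: fully open they stand 13 mm farther back than shut.
Start: joints at [64.956, 21.807, 74.336, -0, 83.858, -12.336], TCP at [0.121, 0.537, 0.231] pointing down, gripper open.
Joint ranges: [-178.18, 178.18], [-50.72, 133.34], [12.68, 142.11], [-81.47, 261.47], [9.98, 163.14], [-165.26, 165.26]. Speed limits (degrees/s): [136.94, 136.94, 180, 180, 180, 180].

### API

Orientations are given as a 3x3 rotation matrix whose columns are the frame's x, y, z axes.
In Python, from rig import env gives the robot as it stands. The module is installed in compiled form; this text tells all that it offers.
- The arm moves only by the tool jog_arm, never from a script. Its argument "targets" is a list of rows, each a list of 6 numbers: the shift along the tool's x, y, z in cm, then the turn, a rotation vector about the tool's x, y, z in degrees. A call has 1 to 8 rows; each row is the pose to reach, as a shift and turn from the pose commanded when the call began, along the tool's axes at that moment; what a row does not reach only later rows make up. A row lasts 1/12 s, in which the tool goes at most 41.7 mm and 7.16 degrees, less where a joint would pass 70% of its speed; a pose out of reach is approached as far as the arm can. A call with a gripper value outside its range is refused whole. "hand" is the opening, from 0 (shut) to 1 (fully open), set as the call begins (left out, the last holds). The fingers move at their own pace and stop on an object; "newtons" is the grip in N (left out, the last holds). Time passes only in rows, so rows that repeat a pose let the fingers close. It gives the time, the measured TCP pose, the force, the opening and the grip force at its end, in the units of the state.
- env.observe(): the state, without advancing time (a new reading comes with each control period).
- env.get_image(name): name is "scene" or "top" or "wrist"; returns a dict with "frame" (384x512x3 uint8, red, green, blue), "depth" (384x512 float32, m along the optical axis (not along the pixel's ray), 0 where there is no reading), "fovy" (degrees; the focal length in pixels is half the picture's height over the tangent of half this angle, whatever the lens; pixels are square), "cx", "cy" (the principal point, pixels), "cam_to_world" (4x4, takes a point from camera to world coordinates). Camera axes: x right, y down, z forward; pixel columns grow to the right and rows downward; lengths in m; the calibration is good to about 2 mm. A picture is of the moment at which its call begins.
- env.close_job(): hands the job in; it is judged then, once.
Trained networks look in the newest picture that a camera, given by its name, has taken for a name from the list of things; names that differ only in an ending like _2 or _b are one class to them, and where a whole thing is asked for, a point or a joint stands for the part that bears it (a point fixed in the world has none). Each returns a list of dicts, best first, with "score" (0 to 1); they miss things now and then, are a little off and sometimes report something else, mostly with a low value. They report only what shows in the picture. A call takes as long as a camera call.
- env.regions_of(camera, target): "pixels" (384x512 bool, what is visible of it) and "point" ([row, column] in pixels, amid what is visible of it).
The state is a dict: "time_s": time; "q": joint angles; "qvel": joint speeds; "joint_efforts": joint torques, N m; "position": TCP position; "tool_rot": TCP orientation; "ft_force": force on the tool from outside, world axes, zero at the start; "wrist_torque": the same for the moment, N m; "grip_width": finger opening in m; "gripper_force": force on a finger pad.
Only numpy, scipy, OpenCV 4.12 (cv2) and the standard library are available. Lean on these libraries where they do the work, as an engineer would, in place of code of your own. Each camera call takes 0.05 s, during which the arm holds its last target. There are 200 camera calls.

## Working session

There is one attempt and no reset: what is moved stays moved. The work goes in short steps, Python scripts to look and compute and a tool call to move; the robot and the scene stay as the last step left them, time stands still between calls to the robot, and variables do not carry over. Pictures are saved under pics/ and viewed, at most 10 in all, crops included, and the job is handed in when it is done.

Besides the shell and the picture viewer there is one more tool, called after ">>>" by a JSON object that holds its "method" and its "body". jog_arm: Moves the arm, as the interface text tells. Its arguments: {"type":"object","properties":{"targets":{"type":"array","items":{"type":"array","items":{"type":"number"}}},"hand":{"type":"number"},"newtons":{"type":"number"}},"required":["targets"]}

```bash
mkdir -p pics
cat > h.py <<'E'
import numpy as np, cv2
from rig import env
def cloud(im):
    h,w=im["depth"].shape; f=h/2/np.tan(np.radians(im["fovy"])/2)
    r,c=np.mgrid[:h,:w]; d=im["depth"]
    P=np.stack([(c-im["cx"])/f*d,(r-im["cy"])/f*d,d],-1)
    M=np.array(im["cam_to_world"]); return P@M[:3,:3].T+M[:3,3]
E
python3 - <<'E'
from h import *
s=env.observe(); print(s["position"],np.round(s["tool_rot"],3).tolist(),s["time_s"],s["ft_force"])
ims={}
for n in ("top","scene"):
    im=env.get_image(n); ims[n]=im; P=cloud(im); np.savez(n,P=P,d=im["depth"],f=im["frame"])
    print(n,np.round(im["cam_to_world"],3).tolist())
    for t in ("track","housing","offcut","bin","console","start_top","jar","cartridge","connector","tape","mouse","wrench","block"):
        R=env.regions_of(n,t)
        for r in R[:2]:
            m=r["pixels"]&(im["depth"]>0)
            if m.sum()<5: continue
            Q=P[m]; top=Q[Q[:,2]>np.percentile(Q[:,2],95)-.006]
            (c,sz,a)=cv2.minAreaRect(top[:,:2].astype(np.float32)*1000)
            print(t,round(r["score"],2),np.round(r["point"]),m.sum(),"zp95",round(np.percentile(Q[:,2],95),3),"rect",np.round(c),np.round(sz),round(a,1))
cv2.imwrite("pics/a.png",cv2.cvtColor(np.vstack([ims["top"]["frame"],ims["scene"]["frame"]])[:,:],cv2.COLOR_RGB2BGR)[:, :][::1] if 0 else cv2.resize(cv2.cvtColor(np.hstack([ims["top"]["frame"],ims["scene"]["frame"]]),cv2.COLOR_RGB2BGR),(800,300)))
cv2.imwrite("pics/top.png",cv2.resize(cv2.cvtColor(ims["top"]["frame"],cv2.COLOR_RGB2BGR),(800,600)))
E
```

```text
[0.12086581 0.53624952 0.23070791] [[-0.976, 0.22, -0.001], [0.22, 0.976, -0.001], [0.0, -0.001, -1.0]] 0.0 [-0.03171273  0.34778771 -0.37380662]
top [[0.0, -0.989, 0.145, 0.417], [-1.0, 0.001, 0.01, -0.002], [-0.01, -0.145, -0.989, 1.009], [0.0, 0.0, 0.0, 1.0]]
track 0.63 [217. 275.] 5038 zp95 0.066 rect [ 523. -128.] [108. 152.] 8.4
housing 0.84 [226. 198.] 1281 zp95 0.056 rect [480. 162.] [ 79. 110.] 8.5
offcut 0.97 [224. 245.] 383 zp95 0.053 rect [491.  37.] [76. 36.] 84.9
offcut 0.4 [128. 198.] 543 zp95 0.048 rect [762. 178.] [75. 30.] 17.9
bin 0.79 [234. 403.] 5149 zp95 0.089 rect [ 461. -384.] [172. 170.] 80.2
console 0.97 [222. 114.] 1218 zp95 0.062 rect [490. 414.] [35. 34.] 65.1
start_top 0.53 [224. 104.] 130 zp95 0.064 rect [488. 412.] [33. 30.] 88.9
jar 0.78 [119. 314.] 450 zp95 0.087 rect [ 781. -150.] [46. 47.] 86.2
cartridge 0.88 [113. 250.] 1162 zp95 0.1 rect [787.  -2.] [49. 40.] 65.1
connector 0.79 [125. 197.] 503 zp95 0.048 rect [762. 178.] [75. 30.] 17.9
tape 0.66 [130. 153.] 703 zp95 0.032 rect [736. 292.] [97. 97.] 85.0
mouse 0.67 [218. 275.] 5021 zp95 0.066 rec
[... 970 characters left out ...]
. 285.] 1936 zp95 0.1 rect [789.  -5.] [50. 43.] 65.5
connector 0.89 [263. 344.] 859 zp95 0.048 rect [763. 175.] [79. 35.] 17.4
connector 0.6 [254. 140.] 1126 zp95 0.053 rect [ 669. -328.] [93. 61.] 42.1
tape 0.77 [241. 388.] 852 zp95 0.033 rect [737. 288.] [ 96. 100.] 62.5
tape 0.41 [160. 315.] 188 zp95 0.011 rect [339. 212.] [ 31. 150.] 5.7
mouse 0.86 [177. 177.] 455 zp95 0.034 rect [ 341. -229.] [77. 42.] 17.2
mouse 0.53 [197. 269.] 553 zp95 0.052 rect [495.  35.] [80. 40.] 87.6
wrench 0.71 [168. 399.] 47 zp95 0.065 rect [496. 409.] [28. 21.] 1.5
wrench 0.62 [162. 317.] 197 zp95 0.011 rect [336. 212.] [ 38. 148.] 5.7
block 0.71 [253. 139.] 1106 zp95 0.053 rect [ 670. -329.] [93. 60.] 42.6
```

View pics/top.png

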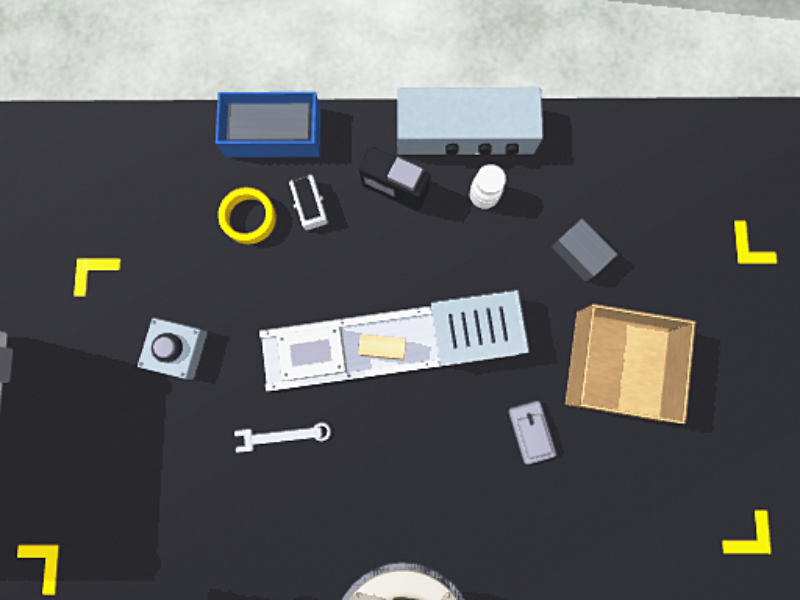

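View pics/a.png

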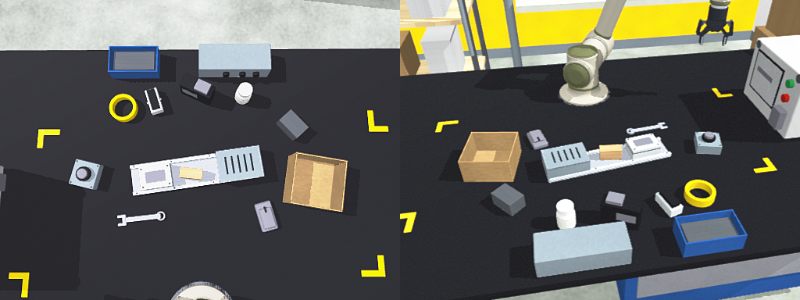

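The pictures show the housing at top-image (310,350), the wood offcut at (382,347), slightly skewed, and the hood at (480,325). The bin is at (630,360) and the button at (167,347). The networks agree except for two false hits: "mouse" on the hood and "offcut" on the connector. Heights and sizes fit.

```bash
cat >> h.py <<'E'
def go(x,y,z,yaw,show=True):
    "tool-frame shift (cm) and rotvec (deg) to put TCP at xyz, pointing down, tool y at world angle yaw"
    from scipy.spatial.transform import Rotation as Ro
    s=env.observe(); R=np.array(s["tool_rot"]); p=np.array(s["position"])
    a=np.radians(yaw); yv=np.array([np.cos(a),np.sin(a),0]); zv=np.array([0,0,-1.]); T=np.stack([np.cross(yv,zv),yv,zv],1)
    print("at",np.round(p,4),"t",round(s["time_s"],2),"shift",np.round(R.T@(np.array([x,y,z])-p)*100,2),"turn",np.round(Ro.from_matrix(R.T@T).as_rotvec(degrees=True),2),"F",np.round(s["ft_force"],1),"q",np.round(s["q"]),"w",round(s["grip_width"],4))
E
python3 - <<'E'
from h import *
go(.493,.036,.20,-3.7)
for n in ("top","scene"):
    D=np.load(n+".npz");P=D["P"];
    # hood top
    m=(P[...,2]>.058)&(P[...,2]<.072)&(abs(P[...,0]-.523)<.12)&(abs(P[...,1]+.128)<.13)
    print(n,"hood",cv2.minAreaRect(P[m][:,:2].astype(np.float32)*1000))
    m=(P[...,2]>.012)&(P[...,2]<.020)&(abs(P[...,0]-.49)<.12)&(P[...,1]>-.2)&(P[...,1]<.26)
    print("rails",cv2.minAreaRect(P[m][:,:2].astype(np.float32)*1000), np.median(P[m][:,2]))
E
```

```text
at [0.121  0.5365 0.2313] t 1.4 shift [-47.3  -40.64   3.13] turn [-0.    0.   80.99] F [ 0.3 -0.2 -0.9] q [ 65.  22.  74.   0.  84. -12.] w 0.0853
top hood ((523.2201538085938, -127.81230926513672), (108.07066345214844, 152.05413818359375), 8.241903305053711)
rails ((481.642822265625, 25.90496826171875), (468.3826904296875, 176.68704223632812), 84.23992156982422) 0.015892385474356507
scene hood ((523.3089599609375, -131.4123077392578), (115.71623992919922, 152.47254943847656), 8.314231872558594)
rails ((481.0333557128906, 29.105804443359375), (215.263916015625, 456.13372802734375), 0.03754079341888428) 0.016084837065924895
```

>>> {"method": "jog_arm", "body": {"targets": [[-24, -20, 0, 0, 0, 41], [-24, -20, 0, 0, 0, 41], [-24, -20, 0, 0, 0, 41], [-24, -20, 0, 0, 0, 41], [-24, -20, 0, 0, 0, 41], [-24, -20, 0, 0, 0, 41], [-24, -20, 0, 0, 0, 41], [-24, -20, 0, 0, 0, 41]], "hand": 0.72, "newtons": 30}}

```text
time_s: 2.07
position: [0.313, 0.2858, 0.2315]
tool_rot: [[-0.59, 0.808, 0.001], [0.808, 0.59, -0.0], [-0.001, 0.001, -1.0]]
ft_force: [-0.1, 0.5, -0.1]
grip_width: 0.0614
gripper_force: 0.0
```

```bash
python3 -c "
from h import *
go(.493,.036,.16,-3.7)"
```

```text
at [0.313  0.2858 0.2315] t 2.07 shift [-30.78  -0.19   7.18] turn [ 0.05  0.04 39.83] F [-0.1  0.5 -0.1] q [ 26.   9.  93.  -0.  78. -10.] w 0.0614
```

>>> {"method": "jog_arm", "body": {"targets": [[-30.8, -0.2, 7.2, 0, 0, 40], [-30.8, -0.2, 7.2, 0, 0, 40], [-30.8, -0.2, 7.2, 0, 0, 40], [-30.8, -0.2, 7.2, 0, 0, 40], [-30.8, -0.2, 7.2, 0, 0, 40], [-30.8, -0.2, 7.2, 0, 0, 40], [-30.8, -0.2, 7.2, 0, 0, 40], [-30.8, -0.2, 7.2, 0, 0, 40]]}}

```text
time_s: 2.73
position: [0.4936, 0.0359, 0.1584]
tool_rot: [[0.067, 0.998, 0.0], [0.998, -0.067, -0.001], [-0.001, 0.0, -1.0]]
ft_force: [0.4, 0.3, -0.3]
grip_width: 0.0615
gripper_force: 0.0
```

Run:
```python
from h import *
go(.493,.036,.017,-3.7)
im=env.get_image("wrist");P=cloud(im)
for r in env.regions_of("wrist","offcut")[:2]:
    m=r["pixels"]&(im["depth"]>0);Q=P[m];Q=Q[(Q[:,2]>.046)&(Q[:,2]<.056)]
    if len(Q)>5: print(r["score"],r["point"],len(Q),cv2.minAreaRect(Q[:,:2].astype(np.float32)*1000))
for r in env.regions_of("wrist","housing")[:2]:
    m=r["pixels"]&(im["depth"]>0);Q=P[m];Q=Q[(Q[:,2]>.046)&(Q[:,2]<.058)]
    if len(Q)>5: print("h",r["score"],len(Q),cv2.minAreaRect(Q[:,:2].astype(np.float32)*1000))
cv2.imwrite("pics/w1.png",cv2.cvtColor(im["frame"],cv2.COLOR_RGB2BGR))
```

```text
at [0.4936 0.0359 0.1584] t 2.73 shift [ 0.02 -0.06 14.14] turn [ 0.01  0.03 -0.16] F [ 0.4  0.3 -0.3] q [-10.  20.  90.  -0.  70.  -6.] w 0.0615
h 0.85 11531 ((483.5282897949219, 141.47413635253906), (80.31632995605469, 73.19490814208984), 8.466300964355469)
```

View pics/w1.png

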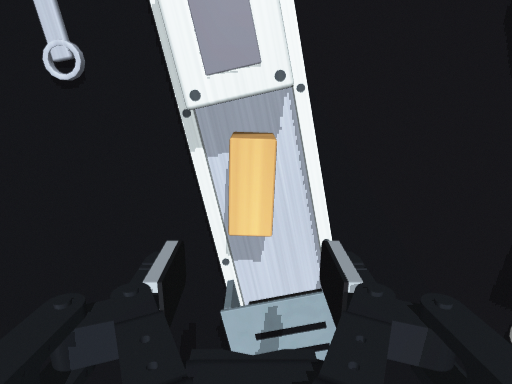

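The wrist view shows the offcut at (252,185), nearly aligned with the tool, and the hood mouth at (280,305). I'll measure it by depth.

Run:
```python
from h import *
im=env.get_image("wrist");P=cloud(im);f=im["frame"].astype(int)
m=np.zeros(f.shape[:2],bool);m[120:245,215:290]=1
m&=(f[...,0]-f[...,2]>50)&(P[...,2]>.046)&(P[...,2]<.056)
r=cv2.minAreaRect(P[m][:,:2].astype(np.float32)*1000);print(m.sum(),r)
# hood mouth edge
m=(P[...,2]>.06)&(P[...,2]<.068)&(np.mgrid[:384,:512][1]>225)&(np.mgrid[:384,:512][1]<335)
u=np.array([.1438,-.9896]);s=(P[m][:,:2]-np.array([.523,-.1295]))@u
print("mouth s rel hood centre",np.percentile(s,1)*1000,"lat",np.percentile((P[m][:,:2]-np.array([.523,-.1295]))@np.array([.9896,.1438]),[1,99])*1000)
```

```text
4397 ((492.4071350097656, 36.48131561279297), (79.80233764648438, 35.64802932739258), 84.30167388916016)
mouth s rel hood centre -75.17210221620408 lat [-51.68061225  33.91499802]
```

>>> {"method": "jog_arm", "body": {"targets": [[0, -0.1, 4, 0, 0, 2], [0, -0.1, 8, 0, 0, 2], [0, -0.1, 11, 0, 0, 2], [0, -0.1, 12.5, 0, 0, 2], [0, -0.1, 13.3, 0, 0, 2], [0, -0.1, 14, 0, 0, 2], [0, -0.1, 14, 0, 0, 2]]}}

```text
time_s: 3.52
position: [0.4906, 0.0399, 0.0192]
tool_rot: [[0.098, 0.995, -0.0], [0.995, -0.098, 0.0], [0.0, -0.0, -1.0]]
ft_force: [-1.1, -0.1, 0.6]
grip_width: 0.0616
gripper_force: 0.0
```

>>> {"method": "jog_arm", "body": {"targets": [[0, 0, 0, 0, 0, 0], [0, 0, 0, 0, 0, 0], [0, 0, 0, 0, 0, 0], [0, 0, 0, 0, 0, 0], [0, 0, 0, 0, 0, 0], [0, 0, 0, 0, 0, 0]], "hand": 0.2}}

```text
time_s: 4.02
position: [0.4915, 0.0393, 0.0205]
tool_rot: [[0.099, 0.995, 0.003], [0.995, -0.099, -0.0], [0.0, 0.003, -1.0]]
ft_force: [-0.9, 1.8, 8.0]
grip_width: 0.0356
gripper_force: 31.0
```

>>> {"method": "jog_arm", "body": {"targets": [[0, 0, -1.5, 0, 0, 0], [0, 0, -4, 0, 0, 0], [0, 0, -8, 0, 0, 0], [0, 0, -12, 0, 0, 0], [0, 0, -15, 0, 0, 0], [0, 0, -15, 0, 0, 0]]}}

```text
time_s: 4.52
position: [0.4931, 0.0389, 0.1756]
tool_rot: [[0.099, 0.995, 0.012], [0.995, -0.099, -0.002], [-0.001, 0.012, -1.0]]
ft_force: [1.4, -0.1, 0.1]
grip_width: 0.0355
gripper_force: 30.3
```

```bash
python3 -c "
from h import *
go(.462,-.386,.17,-9)"
```

```text
at [0.4931 0.0389 0.1756] t 4.52 shift [-42.59   1.12   0.6 ] turn [0.68 0.02 3.3 ] F [ 1.4 -0.1  0.1] q [-9. 19. 89. -0. 72. -4.] w 0.0355
```

>>> {"method": "jog_arm", "body": {"targets": [[-4, 0.1, 0, 0, 0, 0], [-8, 0.2, 0, 0, 0, 0], [-12, 0.3, 0, 0, 0, 0], [-16, 0.4, 0, 0, 0, 0], [-20, 0.5, 0, 0, 0, 0], [-24, 0.6, 0, 0, 0, 0], [-28, 0.7, 0, 0, 0, 0], [-32, 0.8, 0, 0, 0, 0]]}}

```text
time_s: 5.18
position: [0.4661, -0.2818, 0.169]
tool_rot: [[0.1, 0.995, -0.0], [0.995, -0.1, 0.0], [0.0, -0.0, -1.0]]
ft_force: [0.9, 0.5, -0.1]
grip_width: 0.0356
gripper_force: 30.3
```

>>> {"method": "jog_arm", "body": {"targets": [[-4, 0.1, 0, 0, 0, 0], [-8, 0.2, 0, 0, 0, 0], [-10.6, 0.3, 1, 0, 0, 0], [-10.6, 0.3, 4, 0, 0, 0], [-10.6, 0.3, 7, 0, 0, 0], [-10.6, 0.3, 9, 0, 0, 0], [-10.6, 0.3, 9.5, 0, 0, 0], [-10.6, 0.3, 9.5, 0, 0, 0]]}}

```text
time_s: 5.85
position: [0.4589, -0.3851, 0.0729]
tool_rot: [[0.1, 0.995, -0.002], [0.995, -0.1, 0.003], [0.002, -0.002, -1.0]]
ft_force: [0.0, -1.0, -0.3]
grip_width: 0.0356
gripper_force: 30.3
```

```bash
python3 -c "
from h import *
go(.462,-.386,.08,-9)"
```

```text
at [ 0.4589 -0.3851  0.0729] t 5.85 shift [-0.05  0.32 -0.71] turn [-0.13 -0.13  3.29] F [ 0.  -1.  -0.3] q [-51.  35.  79.   0.  66. -46.] w 0.0356
```

>>> {"method": "jog_arm", "body": {"targets": [[0, 0.3, 2, 0, 0, 0], [0, 0.3, 4, 0, 0, 0], [0, 0.3, 4, 0, 0, 0]]}}

```text
time_s: 6.1
position: [0.4619, -0.3852, 0.0328]
tool_rot: [[0.099, 0.995, -0.002], [0.995, -0.099, 0.002], [0.002, -0.002, -1.0]]
ft_force: [-0.6, 0.9, -0.7]
grip_width: 0.0356
gripper_force: 30.3
```

>>> {"method": "jog_arm", "body": {"targets": [[0, 0, 0, 0, 0, 0], [0, 0, 0, 0, 0, 0], [0, 0, 0, 0, 0, 0], [0, 0, -3, 0, 0, 0], [0, 0, -7, 0, 0, 0], [0, 0, -11, 0, 0, 0], [0, 0, -14, 0, 0, 0], [0, 0, -14, 0, 0, 0]], "hand": 0.75}}

```text
time_s: 6.77
position: [0.464, -0.3879, 0.1827]
tool_rot: [[0.099, 0.995, 0.009], [0.995, -0.099, -0.011], [-0.01, 0.01, -1.0]]
ft_force: [0.4, -0.4, -0.4]
grip_width: 0.0639
gripper_force: 0.0
```

Run:
```python
from h import *
im=env.get_image("top");P=cloud(im)
for t in ("offcut","housing"):
  for r in env.regions_of("top",t)[:2]:
    m=r["pixels"]&(im["depth"]>0);Q=P[m];print(t,round(r["score"],2),r["point"],np.median(Q,0),m.sum())
u=np.array([.1438,-.9896]);v=np.array([.9896,.1438]);C=np.array([.523,-.1295])
# housing from top surface
m=(P[...,2]>.046)&(P[...,2]<.058)&(abs(P[...,0]-.481)<.1)&(abs(P[...,1]-.16)<.1)
d=(P[m][:,:2]-C); print("s",np.percentile(d@u,[1,50,99])*1000,"lat",np.percentile(d@v,[1,50,99])*1000)
c=C-.365*u  # behind rear: hood centre at +155, rear ~-193
print(c); go(*(C-.40*u),.19,8.27)
```

```text
offcut 0.94 [231.9, 400.8] [ 0.46293201 -0.37564556  0.04738449] 441
housing 0.88 [225.8, 200.8] [0.47919546 0.15976587 0.05236354] 1275
s [-348.38610061 -294.30210726 -240.73988433] lat [-39.61238419  -1.11419679  38.65781868]
[0.470513 0.231704]
at [ 0.4622 -0.3858  0.1747] t 6.92 shift [64.93 -6.16 -1.56] turn [  0.02   0.03 -13.98] F [ 0.1 -1.  -0.9] q [-51.  29.  71.  -0.  79. -45.] w 0.064
```

Offcut is in the bin. Moving behind the housing with the gripper shut.

>>> {"method": "jog_arm", "body": {"targets": [[4, -0.4, 0, 0, 0, -2], [8, -0.8, 0, 0, 0, -4], [12, -1.2, 0, 0, 0, -6], [16, -1.6, 0, 0, 0, -8], [20, -2, 0, 0, 0, -10], [24, -2.4, 0, 0, 0, -12], [28, -2.8, 0, 0, 0, -14], [32, -3, 0, 0, 0, -14]], "hand": 0}}

```text
time_s: 7.58
position: [0.4631, -0.0626, 0.1733]
tool_rot: [[-0.146, 0.989, -0.002], [0.989, 0.146, 0.001], [0.001, -0.002, -1.0]]
ft_force: [0.8, 0.2, -0.1]
grip_width: -0.0001
gripper_force: 0.0
```

>>> {"method": "jog_arm", "body": {"targets": [[4, 0.6, 0, 0, 0, 0], [8, 1.2, 0, 0, 0, 0], [12, 1.8, 0, 0, 0, 0], [16, 2.4, 0, 0, 0, 0], [20, 3, 0, 0, 0, 0], [24, 3.6, 0, 0, 0, 0], [28, 4.4, 0, 0, 0, 0], [31, 4.6, 0, 0, 0, 0]]}}

```text
time_s: 8.25
position: [0.4644, 0.2515, 0.173]
tool_rot: [[-0.145, 0.989, -0.002], [0.989, 0.145, -0.0], [0.0, -0.002, -1.0]]
ft_force: [0.3, -0.6, 0.7]
grip_width: -0.0001
gripper_force: 0.0
```

Run:
```python
from h import *
u=np.array([.1438,-.9896]);C=np.array([.523,-.1295])
go(*(C-.39*u),.025,8.27)
```

```text
at [0.4644 0.2515 0.173 ] t 8.25 shift [ 0.45  0.35 14.8 ] turn [-0.12 -0.    0.1 ] F [ 0.3 -0.6  0.7] q [16. 23. 83.  0. 74.  7.] w -0.0001
```

>>> {"method": "jog_arm", "body": {"targets": [[0.4, 0.3, 4, 0, 0, 0], [0.4, 0.3, 8, 0, 0, 0], [0.4, 0.3, 11.5, 0, 0, 0], [0.4, 0.3, 13.5, 0, 0, 0], [0.4, 0.3, 14.5, 0, 0, 0], [0.4, 0.3, 14.5, 0, 0, 0], [0.4, 0.3, 14.5, 0, 0, 0]]}}

```text
time_s: 8.83
position: [0.4677, 0.2531, 0.0295]
tool_rot: [[-0.144, 0.99, -0.0], [0.99, 0.144, -0.0], [-0.0, -0.0, -1.0]]
ft_force: [0.4, -1.4, 0.3]
grip_width: 0.0001
gripper_force: 0.0
```

>>> {"method": "jog_arm", "body": {"targets": [[-0.8, 0, 0, 0, 0, 0], [-1.4, 0, 0, 0, 0, 0], [-2, 0, 0, 0, 0, 0], [-2.5, 0, 0, 0, 0, 0], [-3, 0, 0, 0, 0, 0], [-3.5, 0, 0, 0, 0, 0], [-4, 0, 0, 0, 0, 0], [-4.5, 0, 0, 0, 0, 0]]}}

```text
time_s: 9.5
position: [0.4744, 0.2087, 0.0298]
tool_rot: [[-0.144, 0.99, 0.001], [0.99, 0.144, 0.001], [0.001, 0.001, -1.0]]
ft_force: [0.4, 4.7, 3.7]
grip_width: -0.0003
gripper_force: 2.6
```

```bash
cat >> h.py <<'E'
u=np.array([.1438,-.9896]);v=np.array([.9896,.1438]);C=np.array([.523,-.1295])
def st():
    s=env.observe();d=np.array(s["position"])[:2]-C;F=np.array(s["ft_force"])
    print("t",round(s["time_s"],2),"tcp s %.1f lat %.1f z %.1f"%(d@u*1000,d@v*1000,s["position"][2]*1000),"F along %.1f lat %.1f z %.1f"%(F[:2]@u,F[:2]@v,F[2]),"tcp track x",round(d@u*1000+155,1))
E
python3 -c "
from h import *
st()"
```

```text
t 9.5 tcp s -341.6 lat 0.5 z 29.8 F along -4.6 lat 1.0 z 3.7 tcp track x -186.6
```

>>> {"method": "jog_arm", "body": {"targets": [[-1, 0, 0, 0, 0, 0], [-2, 0, 0, 0, 0, 0], [-3, 0, 0, 0, 0, 0], [-4, 0, 0, 0, 0, 0], [-5, 0, 0, 0, 0, 0], [-6, 0, 0, 0, 0, 0], [-7, 0, 0, 0, 0, 0], [-8, 0, 0, 0, 0, 0]]}}

```text
time_s: 10.17
position: [0.4857, 0.1292, 0.0297]
tool_rot: [[-0.144, 0.99, 0.001], [0.99, 0.144, 0.001], [0.001, 0.001, -1.0]]
ft_force: [-0.4, 5.9, 3.2]
grip_width: 0.0001
gripper_force: 2.6
```

```bash
python3 -c "
from h import *
st()"
```

```text
t 10.17 tcp s -261.4 lat 0.3 z 29.7 F along -5.9 lat 0.5 z 3.2 tcp track x -106.4
```

>>> {"method": "jog_arm", "body": {"targets": [[-1, 0, 0, 0, 0, 0], [-2, 0, 0, 0, 0, 0], [-3, 0, 0, 0, 0, 0], [-4, 0, 0, 0, 0, 0], [-5, 0, 0, 0, 0, 0], [-6, 0, 0, 0, 0, 0], [-6.6, 0, 0, 0, 0, 0], [-7, 0, 0, 0, 0, 0]]}}

```text
time_s: 10.83
position: [0.4957, 0.0598, 0.0295]
tool_rot: [[-0.144, 0.99, 0.0], [0.99, 0.144, 0.0], [0.0, 0.0, -1.0]]
ft_force: [-0.7, 4.9, 4.2]
grip_width: 0.0001
gripper_force: 2.5
```

Run:
```python
from h import *
st()
im=env.get_image("top");P=cloud(im)
d=P[...,:2]-C;a=d@u;b=d@v
m=(P[...,2]>.046)&(P[...,2]<.057)&(abs(b)<.045)&(a>-.3)&(a<-.07)
print("housing rear/front x",np.percentile(a[m],[1,99])*1000+155,"lat",np.percentile(b[m],[1,99])*1000)
```

```text
t 10.83 tcp s -191.2 lat 0.2 z 29.5 F along -4.9 lat -0.0 z 4.2 tcp track x -36.2
housing rear/front x [15.49088162 77.40458072] lat [-40.32279244  38.12344524]
```

>>> {"method": "jog_arm", "body": {"targets": [[-0.2, 0, 0, 0, 0, 0], [-0.5, 0, 0, 0, 0, 0], [-0.8, 0, 0, 0, 0, 0], [-1.1, 0, 0, 0, 0, 0], [-1.3, 0, 0, 0, 0, 0], [-1.5, 0, 0, 0, 0, 0], [-1.6, 0, 0, 0, 0, 0], [-1.7, 0, 0, 0, 0, 0]]}}

```text
time_s: 11.55
position: [0.4981, 0.0433, 0.0293]
tool_rot: [[-0.144, 0.99, -0.0], [0.99, 0.144, 0.0], [0.0, -0.0, -1.0]]
ft_force: [-0.8, 4.5, 3.1]
grip_width: -0.0
gripper_force: 2.5
```

>>> {"method": "jog_arm", "body": {"targets": [[-0.1, 0, 0, 0, 0, 0], [-0.2, 0, 0, 0, 0, 0], [-0.3, 0, 0, 0, 0, 0]]}}

```text
time_s: 11.8
position: [0.4985, 0.0404, 0.0293]
tool_rot: [[-0.144, 0.99, -0.0], [0.99, 0.144, 0.0], [0.0, -0.0, -1.0]]
ft_force: [-0.8, 5.2, 4.7]
grip_width: 0.0002
gripper_force: 2.5
```

>>> {"method": "jog_arm", "body": {"targets": [[-0.1, 0, 0, 0, 0, 0], [-0.2, 0, 0, 0, 0, 0], [-0.3, 0, 0, 0, 0, 0]]}}

```text
time_s: 12.05
position: [0.4989, 0.0374, 0.0293]
tool_rot: [[-0.144, 0.99, -0.0], [0.99, 0.144, 0.0], [0.0, -0.0, -1.0]]
ft_force: [-0.4, 5.1, 3.2]
grip_width: -0.0001
gripper_force: 2.5
```

>>> {"method": "jog_arm", "body": {"targets": [[-0.1, 0, 0, 0, 0, 0], [-0.2, 0, 0, 0, 0, 0], [-0.25, 0, 0, 0, 0, 0]]}}

```text
time_s: 12.3
position: [0.4993, 0.0349, 0.0293]
tool_rot: [[-0.144, 0.99, -0.0], [0.99, 0.144, 0.0], [0.0, -0.0, -1.0]]
ft_force: [-1.7, 4.8, 3.9]
grip_width: -0.0001
gripper_force: 2.5
```

>>> {"method": "jog_arm", "body": {"targets": [[-0.1, 0, 0, 0, 0, 0], [-0.2, 0, 0, 0, 0, 0], [-0.25, 0, 0, 0, 0, 0]]}}

```text
time_s: 12.55
position: [0.4997, 0.0324, 0.0293]
tool_rot: [[-0.144, 0.99, -0.0], [0.99, 0.144, 0.0], [0.0, -0.0, -1.0]]
ft_force: [-1.3, 5.6, 4.4]
grip_width: 0.0003
gripper_force: 2.6
```

>>> {"method": "jog_arm", "body": {"targets": [[-0.1, 0, 0, 0, 0, 0], [-0.2, 0, 0, 0, 0, 0], [-0.25, 0, 0, 0, 0, 0]]}}

```text
time_s: 12.8
position: [0.4999, 0.0312, 0.0294]
tool_rot: [[-0.144, 0.99, -0.0], [0.99, 0.144, 0.002], [0.002, 0.0, -1.0]]
ft_force: [0.3, 17.3, 5.4]
grip_width: -0.0
gripper_force: 8.3
```

Force rose to 17 N at about 34 mm depth. A small extra push will confirm it is solid.

>>> {"method": "jog_arm", "body": {"targets": [[-0.04, 0, 0, 0, 0, 0], [-0.06, 0, 0, 0, 0, 0], [-0.06, 0, 0, 0, 0, 0], [-0.06, 0, 0, 0, 0, 0]]}}

```text
time_s: 13.13
position: [0.4998, 0.0312, 0.0294]
tool_rot: [[-0.144, 0.99, -0.0], [0.99, 0.144, 0.003], [0.003, 0.0, -1.0]]
ft_force: [0.1, 17.5, 5.6]
grip_width: -0.0002
gripper_force: 8.5
```

>>> {"method": "jog_arm", "body": {"targets": [[-0.05, 0, 0, 0, 0, 0], [-0.08, 0, 0, 0, 0, 0], [-0.08, 0, 0, 0, 0, 0]]}}

```text
time_s: 13.38
position: [0.4998, 0.0312, 0.0294]
tool_rot: [[-0.144, 0.99, -0.0], [0.99, 0.144, 0.004], [0.004, 0.0, -1.0]]
ft_force: [0.3, 22.6, 6.1]
grip_width: 0.0
gripper_force: 11.1
```

Solid: no motion while the force rises. Housing is home. Backing off, then on to the button.

>>> {"method": "jog_arm", "body": {"targets": [[0.3, 0, 0, 0, 0, 0], [1, 0, 0, 0, 0, 0], [3, 0, 0, 0, 0, 0], [4, 0, -3, 0, 0, 0], [5, 0, -7, 0, 0, 0], [6, 0, -11, 0, 0, 0], [9, 0, -13, 0, 0, 0], [12, 0, -13, 0, 0, 0]]}}

```text
time_s: 14.05
position: [0.485, 0.1476, 0.1639]
tool_rot: [[-0.142, 0.99, 0.009], [0.99, 0.142, -0.001], [-0.002, 0.009, -1.0]]
ft_force: [0.7, 0.0, -0.6]
grip_width: -0.0002
gripper_force: 0.0
```

Run:
```python
from h import *
st()
im=env.get_image("top");P=cloud(im)
d=P[...,:2]-C;a=d@u;b=d@v
m=(P[...,2]>.046)&(P[...,2]<.057)&(abs(b)<.045)&(a>-.3)&(a<-.07)
print("housing rear/front x",np.percentile(a[m],[1,99])*1000+155,"lat",np.percentile(b[m],[1,99])*1000)
m=(P[...,2]>.057)&(P[...,2]<.068)&(np.hypot(P[...,0]-.491,P[...,1]-.411)<.03)
print("button top",P[m].mean(0),cv2.minEnclosingCircle(P[m][:,:2].astype(np.float32)*1000),m.sum())
m=(P[...,2]>.034)&(P[...,2]<.045)&(np.hypot(P[...,0]-.491,P[...,1]-.411)<.08)
print("console",cv2.minAreaRect(P[m][:,:2].astype(np.float32)*1000))
cv2.imwrite("pics/t2.png",cv2.resize(cv2.cvtColor(im["frame"][150:320,60:450],cv2.COLOR_RGB2BGR),(780,340)))
go(.491,.411,.12,8)
```

```text
t 14.05 tcp s -279.7 lat 2.2 z 163.9 F along 0.1 lat 0.7 z -0.6 tcp track x -124.7
housing rear/front x [ 1.52784324 77.24884524] lat [-39.86049946  38.24842164]
button top [0.48922323 0.41278978 0.06155317] ((490.5355224609375, 413.1497497558594), 18.471548080444336) 144
console ((490.16265869140625, 416.0201110839844), (86.86151885986328, 89.6620101928711), 76.58358001708984)
at [0.4827 0.152  0.1617] t 14.1 shift [25.5   4.57  4.21] turn [ 0.29 -0.03  0.36] F [-3.3  3.2 -0.6] q [ 4. 21. 88.  0. 71. -4.] w -0.0002
```

View pics/t2.png

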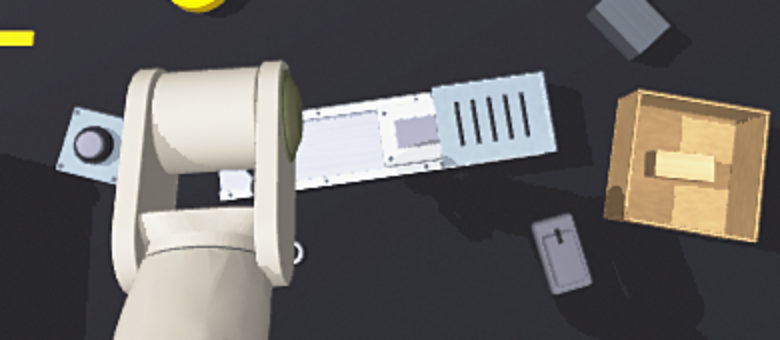

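The housing sits in the hood mouth (rear near (385,130) in the crop), the offcut is in the bin (685,165), and the bystanders in view are undisturbed.

>>> {"method": "jog_arm", "body": {"targets": [[4, 0.7, 0, 0, 0, 0], [8, 1.4, 0, 0, 0, 0], [12, 2.1, 0, 0, 0, 0], [16, 2.8, 0, 0, 0, 0], [20, 3.5, 1, 0, 0, 0], [24, 4.3, 2, 0, 0, 0], [25.6, 4.6, 4, 0, 0, 0], [25.6, 4.6, 4, 0, 0, 0]]}}

```text
time_s: 14.77
position: [0.4896, 0.4097, 0.1147]
tool_rot: [[-0.148, 0.989, -0.005], [0.989, 0.148, -0.003], [-0.002, -0.005, -1.0]]
ft_force: [-1.1, -1.0, -1.6]
grip_width: 0.0003
gripper_force: 0.0
```

>>> {"method": "jog_arm", "body": {"targets": [[0, 0, 0, 0, 0, 0]]}}

```text
time_s: 14.85
position: [0.491, 0.4073, 0.1177]
tool_rot: [[-0.145, 0.989, -0.002], [0.989, 0.145, -0.002], [-0.002, -0.003, -1.0]]
ft_force: [0.7, -0.6, 0.0]
grip_width: 0.0004
gripper_force: 0.0
```

Run:
```python
from h import *
go(.4908,.413,.062,8)
```

```text
at [0.491  0.4073 0.1177] t 14.85 shift [0.58 0.08 5.57] turn [-0.14  0.12  0.36] F [ 0.7 -0.6  0. ] q [29. 36. 69. -0. 75. 21.] w 0.0004
```

Descend to the button top, then press in small steps.

>>> {"method": "jog_arm", "body": {"targets": [[0.6, 0.1, 2, 0, 0, 0], [0.6, 0.1, 4, 0, 0, 0], [0.6, 0.1, 5, 0, 0, 0], [0.6, 0.1, 5.4, 0, 0, 0], [0.6, 0.1, 5.6, 0, 0, 0], [0.6, 0.1, 5.8, 0, 0, 0], [0.6, 0.1, 5.8, 0, 0, 0]]}}

```text
time_s: 15.43
position: [0.4923, 0.4132, 0.0622]
tool_rot: [[-0.144, 0.99, 0.001], [0.99, 0.144, 0.001], [0.0, 0.002, -1.0]]
ft_force: [0.8, -0.1, 0.6]
grip_width: 0.0003
gripper_force: 0.0
```

>>> {"method": "jog_arm", "body": {"targets": [[0, 0, 0.1, 0, 0, 0], [0, 0, 0.2, 0, 0, 0], [0, 0, 0.3, 0, 0, 0], [0, 0, 0.3, 0, 0, 0]]}}

```text
time_s: 15.77
position: [0.4922, 0.4134, 0.0588]
tool_rot: [[-0.144, 0.99, 0.001], [0.99, 0.144, 0.0], [0.0, 0.002, -1.0]]
ft_force: [1.1, -1.2, 3.2]
grip_width: 0.0004
gripper_force: 1.6
```

>>> {"method": "jog_arm", "body": {"targets": [[0, 0, 0.1, 0, 0, 0], [0, 0, 0.2, 0, 0, 0], [0, 0, 0.3, 0, 0, 0], [0, 0, 0.3, 0, 0, 0]]}}

```text
time_s: 16.1
position: [0.4922, 0.4134, 0.056]
tool_rot: [[-0.144, 0.99, 0.001], [0.99, 0.144, 0.0], [0.0, 0.001, -1.0]]
ft_force: [2.2, -2.1, 6.9]
grip_width: -0.0
gripper_force: 3.5
```

>>> {"method": "jog_arm", "body": {"targets": [[0, 0, 0.1, 0, 0, 0], [0, 0, 0.1, 0, 0, 0], [0, 0, 0.1, 0, 0, 0]]}}

```text
time_s: 16.35
position: [0.4923, 0.4135, 0.0559]
tool_rot: [[-0.144, 0.99, 0.002], [0.99, 0.144, 0.001], [0.0, 0.002, -1.0]]
ft_force: [0.1, -3.9, 13.9]
grip_width: 0.0001
gripper_force: 6.8
```

Fully down: z stalls at 0.056 while the force rises to 14 N. Release.

>>> {"method": "jog_arm", "body": {"targets": [[0, 0, -0.5, 0, 0, 0], [0, 0, -1.5, 0, 0, 0], [0, 0, -4, 0, 0, 0], [0, 0, -8, 0, 0, 0], [0, 0, -12, 0, 0, 0], [0, 0, -12, 0, 0, 0], [0, 0, -12, 0, 0, 0], [0, 0, -12, 0, 0, 0]]}}

```text
time_s: 17.02
position: [0.4909, 0.4133, 0.1735]
tool_rot: [[-0.144, 0.99, -0.002], [0.99, 0.144, -0.001], [-0.0, -0.002, -1.0]]
ft_force: [-0.6, -0.4, -1.0]
grip_width: 0.0002
gripper_force: 0.0
```

Run:
```python
from h import *
st()
for n in ("top","scene"):
    im=env.get_image(n);P=cloud(im)
    d=P[...,:2]-C;a=d@u;b=d@v
    m=(P[...,2]>.046)&(P[...,2]<.057)&(abs(b)<.045)&(a>-.3)&(a<-.07)
    print(n,"housing rear/front x",np.percentile(a[m],[1,99])*1000+155)
    P0=np.load(n+".npz")["P"]
    for t,c in dict(jar=(.781,-.15),cartridge=(.788,-.003),connector=(.762,.177),tape=(.736,.29),mouse=(.341,-.226),wrench=(.339,.215),block=(.668,-.326)).items():
        f=lambda Q:Q[(np.hypot(Q[...,0]-c[0],Q[...,1]-c[1])<.09)&(Q[...,2]>.006)&(Q[...,2]<.12)].mean(0)
        print(t,np.round((f(P)-f(P0))*1000,1))
```

```text
t 17.02 tcp s -541.8 lat 46.3 z 173.5 F along 0.3 lat -0.7 z -1.0 tcp track x -386.8
top housing rear/front x [ 1.53358689 77.02674238]
jar [-0.2  0.3 -0.2]
cartridge [-0.2 -0.2 -0.2]
connector [ 0.2 -0.2  0.1]
tape [0.2 0.3 0.1]
mouse [ 0.  -0.1 -0.1]
wrench [ 0.9 -1.3  0.2]
block [ 0.  -0.2  0.2]
scene housing rear/front x [ 5.79574912 77.00624918]
jar [ 0.3 -0.1  0.3]
cartridge [ 0.2 -0.1  0.1]
connector [-0.3  0.4 -0.4]
tape [ 0.1  0.2 -0.5]
mouse [-0.4 -0.3  0.5]
wrench [4.9 1.4 0.5]
block [-0.1  0.3 -0.3]
```

```bash
python3 -c "
from h import *
print(env.close_job())"
```

```text
the job is handed in; nothing more can be done
None
```

The job is handed in at about 17 s: the offcut is in the bin, the housing rests against the stop about 33 mm deep (peak push about 23 N), and the button was pressed fully and released; nothing else was touched, and all bystanders measured unmoved except the wrench, whose reading shifted up to 5 mm in one view, probably from the arm blocking it.

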